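# Load a thin-walled sleeve into a keyed weld jig and clamp it gently

### The arm

A 7-joint arm with a two-finger parallel gripper is mounted at the origin on the work surface. World frame = base frame: x ahead of the robot, y to its left, z up, the work surface at z = 0. Lengths are in m, angles in rad, forces in N, time in s.
With the tool pointing down it reaches from about 0.425 to 0.875 m from the base axis. Payload 9.9 kg.
Tool frame: the origin (TCP) lies between the finger pads; the fingertips stand 19 mm ahead of it and the grasp point (between the pads) is the TCP; z points along the fingers, y is the direction in which the jaws open and shut (so a half turn about z gives the same grasp; the last joint's range is limited). The gripper opens to 85 mm and grips with 20 to 120 N. Pads are 22 mm wide; open, the fingers measure 114 mm over their backs; the gripper's body (76 mm by 85 mm) begins 54 mm behind the grasp point. The pads swing forward as they close: fully open they stand 13 mm farther back than shut.
Start: joints at [-1.409, 0.576, 0.025, 1.437, -0.015, 1.129, -0.057], TCP at [0.164, 0.655, 0.25] pointing down, gripper open.
Joint ranges: [-2.76, 2.76], [-0.34, 2.15], [-1.52, 1.57], [0.19, 2.46], [-1.09, 4.23], [0.17, 1.99], [-2.82, 2.82]. Speed limits (rad/s): [2.22, 2.22, 3.01, 3.01, 3.14, 3.14, 3.14].

### API

Orientations are given as a unit quaternion [x, y, z, w].
In Python, from station import bot, optics, models gives the robot as it stands. The module is installed in compiled form; this text tells all that it offers.
- The arm moves only by the tool play_rows, never from a script. Its argument "series" is one flat list of numbers, 7 for each row, row after row: the shift along the tool's x, y, z in mm, then the turn, a rotation vector about the tool's x, y, z in rad, then the finger opening in mm, from 0 to 85.4. A call has 1 to 12 rows; each row shifts and turns the pose as measured when the row begins, along the tool's axes as they then stand; what a row does not reach is not made up. A row lasts 1/12 s, in which the tool goes at most 41.7 mm and 7.16 degrees, less where a joint would pass 70% of its speed; a pose out of reach is approached as far as the arm can. A call with a gripper value outside its range is refused whole. The fingers move at their own pace and stop on an object; "grip_force" is the grip in N (left out, the last holds). Time passes only in rows, so rows that do not move let the fingers close. It gives the time, the measured TCP pose, the force and the opening at its end, in the units of the state.
- bot.sense(): the state, without advancing time (a new reading comes with each control period).
- optics.camera(name): name is "side" or "top"; returns (picture, depth): 480x640x3 uint8, blue, green, red; 480x640 float32, m along the optical axis (not along the pixel's ray), 0 where there is no reading.
- optics.camera_model(name): a dict with "fx", "fy", "cx", "cy" (pixels), "world_to_cam" (4x4, takes a point from world to camera coordinates). Camera axes: x right, y up, looking along -z (the intrinsics and any distortion apply to the point x, -y, -z); pixel columns grow to the right and rows downward; lengths in m; the calibration is good to about 2 mm. A picture is of the moment at which its call begins. camera_model takes no time and is no camera call.
- bot.hand_in(): hands the job in, once; it reports no verdict.
Trained networks look in the newest picture that a camera, given by its name, has taken for a name from the list of things; names that differ only in an ending like _2 or _b are one class to them, and where a whole thing is asked for, a point or a joint stands for the part that bears it (a point fixed in the world has none). Each returns a list of dicts, best first, with "conf" (0 to 1); they miss things now and then, are a little off and sometimes report something else, mostly with a low value. They report only what shows in the picture. A call takes as long as a camera call.
- models.look_for(camera, target): "centre" ([column, row] in pixels, amid what is visible of it).
- models.outline_of(camera, target): "region" (480x640 bool, what is visible of it) and "centre" ([column, row] in pixels, amid what is visible of it).
- models.place_of(camera, target): "centre" ([column, row] in pixels: a listed point, or the origin of a listed thing).
The state is a dict: "t": time; "joint_pos": joint angles; "joint_vel": joint speeds; "effort": joint torques, N m; "ee_pos": TCP position; "tcp_rot": TCP orientation; "contact_force": force on the tool from outside, world axes, zero at the start; "torque": the same for the moment, N m; "opening": finger opening in m.
Only numpy, scipy, OpenCV 4.12 (cv2) and the standard library are available. Lean on these libraries where they do the work, as an engineer would, in place of code of your own. Each camera call takes 0.05 s, during which the arm holds its last target. There are 200 camera calls.

### The job

Load the thin-walled steel sleeve into the weld jig: stand it over the low boss, turned so that the rib inside it drops into the boss's keyway and its rim rests fully on the plate, let go, and then push the clamp up until its sprung nose holds the sleeve with the spring about half pressed in. The sleeve dents: squeeze it with less than 50 N, and never let it drop or press against the jig with more than 30 N. Leave everything else on the bench where it stands.

Things in the scene. Friction and masses are not known exactly. Their poses are not given: they have to be found in the camera images.
- sleeve_mid (a point): the thin-walled steel sleeve: an open tube standing on end, 60 mm outer diameter, 52 mm bore, 100 mm tall, 0.24 to 0.36 kg; this point is on its axis half-way up, z up the axis, +x towards the side with the rib and the bung. The wall dents: more than 50 N of squeeze, or more than 30 N against any part of the jig, ruins it.
- sleeve_foot (a point): the centre of the sleeve's lower rim, 50 mm below sleeve_mid, same axes
- sleeve_rib (a point): lower end of the straight rib inside the sleeve, on its +x side, 6 mm above the lower rim; the rib is 8 mm wide, runs from here to the top and reaches in to 18.5 mm from the axis. Axes as sleeve_mid
- sleeve_bung (a point): outer end of the round bung outside the sleeve, on its +x side like the rib: 20 mm in diameter, its axis 34 mm above the lower rim, reaching out to 44 mm from the tube's axis
- seat (a point): centre of the jig's boss at the level of the jig's plate top, 20 mm above the bench, on which the sleeve's rim must rest; z up. The boss is a low round aluminium disc, 47 mm in diameter (44 mm in its upper 5 mm), 18 mm tall. From here +x leads to the fixed vee stop, -x to the clamp, -y to the keyway. Rib over keyway: the sleeve's +x along this frame's -y
- keyway (a point): the boss's one keyway, at its mouth in the rim on the boss's -y side, plate top level: 11 mm wide, cut in to 17 mm from the axis, as deep as the boss is tall. Axes as seat's
- vee_stop (a point): the fixed vee stop, top of its middle: two dark upright blocks 45 mm tall above the plate, on the +x side of the boss, their faces 31.5 mm from the boss axis, the top 13 mm leaning outwards as a lead-in, 32 degrees either side of +x. Axes as seat's
- clamp (a joint): travel of the jig's clamp carriage towards the boss (along seat +x) in m, 0 fully back to 0.062; it stays where it is left and needs about 10 N to slide. The free nose's tip is 75 mm from the boss axis at 0, so it meets a seated sleeve at about 0.043 to 0.048
- nose (a joint): how far the clamp's sprung nose is pressed in, in m: 0 free, 0.012 fully in; spring 600 N/m with 1.2 N preload
- clamp_handle (a point): centre of the clamp's upright black rubber handle, 14 mm thick along seat x, 34 mm wide along seat y; its faces are free from 25 mm below to 25 mm above this point, which is 85 mm above the bench and 137 mm behind the boss axis at joint 0; it moves with the carriage. Axes as seat's
- nose_tip (a point): centre of the copper nose's front face (30 mm wide, 22 mm tall), 30 mm above the plate top; moves with clamp and nose. Axes as seat's
- jig: the whole jig with its clamp, its plate 270 x 120 x 20 mm (along x from -200 to +70 mm), fixed to the bench; origin under the boss, on the bench; axes as seat's
- sleeve: the sleeve again, origin at the centre of its lower rim
- spray_can: spray can, 58 mm across, 165 mm tall, upright; origin at the centre of its underside. A bystander.
- pipe_offcut: plain dark steel pipe offcut, 60 mm across, 125 mm tall, standing on end, no bung and no rib; origin at the centre of its underside. A bystander.
- round_stub: solid round steel stub, 54 mm across, 75 mm tall, standing on end; origin at the centre of its underside. A bystander.
- chipping_hammer: chipping hammer, 240 mm long, lying flat; origin at the centre of its underside. A bystander.
- wire_brush: wire brush, 200 mm long, lying flat; origin at the centre of its underside. A bystander.
- magnet_square: grey triangular welding magnet, 90 x 20 mm, 87 mm tall, standing on its 90 mm edge; origin at the centre of its underside. A bystander.
- spanner: spanner, 180 mm long, lying flat; origin at the centre of its underside. A bystander.

How it is judged:
By the outcome, as a careful person would: the job done as asked, in the order asked, and still so for the second after the job is handed in, with the robot touching nothing.
It also fails if it takes over 64 s, if anything falls off the work surface, if the arm or the gripper's body presses on something with over 40 N, if the wrist force passes 120 N, or if a joint passes its speed limit or range.

## Working session

There is one attempt and no reset: what is moved stays moved. The work goes in short steps, Python scripts to look and compute and a tool call to move; the robot and the scene stay as the last step left them, time stands still between calls to the robot, and variables do not carry over. Pictures are saved under pics/ and viewed, about 8 in all and at most 12, crops included, and the job is handed in when it is done.

Besides the shell and the picture viewer there is one more tool, called after "Call:" as a command line: name --argument value ..., lists and objects as JSON in quotes. play_rows: Moves the arm, as the interface text tells. Its arguments: {"type":"object","properties":{"series":{"type":"array","items":{"type":"number"}},"grip_force":{"type":"number"}},"required":["series"]}

```bash
mkdir -p pics; cat > h.py <<'E'
import numpy as np, cv2
from scipy.spatial.transform import Rotation as R
from station import bot, optics, models
def snap(c,name=None):
    p,d=optics.camera(c)
    if name: cv2.imwrite(f'pics/{name}.png',p)
    return p,d
def ray(c,uv):
    m=optics.camera_model(c); T=np.linalg.inv(np.array(m['world_to_cam']))
    d=np.array([(uv[0]-m['cx'])/m['fx'],-(uv[1]-m['cy'])/m['fy'],-1.0])
    return T[:3,3],T[:3,:3]@d
def at_z(c,uv,z):
    o,d=ray(c,uv); return o+d*(z-o[2])/d[2]
def cloud(c,depth):
    v,u=np.mgrid[0:480,0:640]; m=optics.camera_model(c); T=np.linalg.inv(np.array(m['world_to_cam']))
    P=np.stack([(u-m['cx'])/m['fx']*depth,-(v-m['cy'])/m['fy']*depth,-depth],-1)
    return P@T[:3,:3].T+T[:3,3]
def proj(c,p):
    m=optics.camera_model(c); q=np.array(m['world_to_cam'])@np.r_[p,1]
    return np.array([m['fx']*q[0]/-q[2]+m['cx'],m['fy']*-q[1]/-q[2]+m['cy']])
E
python3 - <<'E'
from h import *
s=bot.sense(); print({k:np.round(v,3) for k,v in s.items()})
for c in('top','side'):
    snap(c,c+'0'); m=optics.camera_model(c); print(c,m['fx'],np.linalg.inv(np.array(m['world_to_cam']))[:3].round(3).tolist(),[k for k in m])
    for t,z in(('sleeve_mid',.05),('sleeve_foot',0),('sleeve_bung',.034),('sleeve_rib',.006),('seat',.02),('keyway',.02),('vee_stop',.065),('clamp_handle',.085),('nose_tip',.05),('jig',0)):
        for r in models.place_of(c,t)[:2]: print(t,round(r['conf'],2),np.round(r['centre'],1),at_z(c,r['centre'],z).round(4))
E
```

```text
{'t': np.float64(0.0), 'joint_pos': array([-1.409,  0.577,  0.025,  1.438, -0.015,  1.129, -0.056]), 'joint_vel': array([-0.002, -0.   ,  0.002,  0.001, -0.002, -0.001, -0.001]), 'effort': array([-1.0000e-03, -7.6575e+01,  2.2500e+00, -2.8597e+01,  1.5000e-02,
        1.3000e-02,  0.0000e+00]), 'ee_pos': array([0.164, 0.654, 0.249]), 'tcp_rot': array([ 0.123,  0.992, -0.001, -0.   ]), 'contact_force': array([0.848, 0.182, 0.096]), 'torque': array([-0.029,  0.017,  0.027]), 'opening': np.float64(0.085)}
top 446.76775899001353 [[-0.023, 0.99, -0.137, 0.421], [-1.0, -0.023, 0.003, 0.067], [-0.0, 0.137, 0.991, 1.035]] ['fx', 'fy', 'cx', 'cy', 'world_to_cam']
sleeve_mid 0.71 [217.4 222.2] [0.6032 0.2978 0.05  ]
sleeve_mid 0.28 [272.  232.4] [0.5773 0.1758 0.05  ]
sleeve_foot 0.82 [220.8 228.3] [0.5978 0.3014 0.    ]
sleeve_foot 0.53 [469.  241.1] [ 0.5542 -0.2788  0.    ]
sleeve_bung 0.91 [239.7 231.9] [0.5827 0.2508 0.034 ]
sleeve_bung 0.47 [269.1 185.1] [0.6902 0.1834 0.034 ]
sleeve_rib 0.58 [231.1 230.5] [0.591 0.276 0.006]
seat 0.61 [410.2 265. ] [ 0.4999 -0.1347  0.02  ]
seat 0.44 [2
[... 500 characters left out ...]
09 0.05  ]
sleeve_mid 0.39 [385.  321.9] [0.4071 0.17   0.05  ]
sleeve_foot 0.91 [231.7 366. ] [0.5995 0.295  0.    ]
sleeve_bung 0.76 [244.7 337.4] [0.5912 0.2642 0.034 ]
sleeve_bung 0.28 [241.2 355.1] [0.5786 0.294  0.034 ]
sleeve_rib 0.96 [239.9 356.7] [0.5942 0.2795 0.006 ]
seat 0.72 [390.1 218.8] [ 0.4896 -0.1335  0.02  ]
keyway 0.88 [374.7 217.2] [ 0.5207 -0.1271  0.02  ]
vee_stop 0.59 [376.8 218.6] [ 0.4965 -0.0601  0.065 ]
vee_stop 0.56 [393.2 207.4] [ 0.4792 -0.109   0.065 ]
clamp_handle 0.72 [378.7 158.1] [ 0.5596 -0.261   0.085 ]
nose_tip 0.72 [347.  307.2] [0.4694 0.1636 0.05  ]
nose_tip 0.71 [382.8 187.7] [ 0.5278 -0.1984  0.05  ]
jig 0.59 [385.9 224.3] [ 0.499  -0.1392  0.    ]
```

View pics/top0.png

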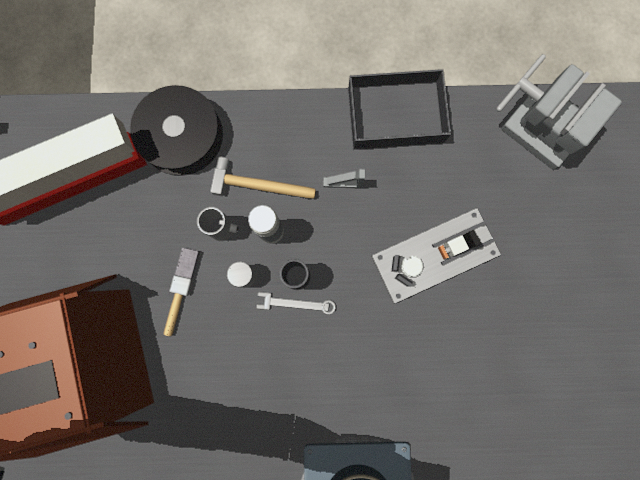

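View pics/side0.png

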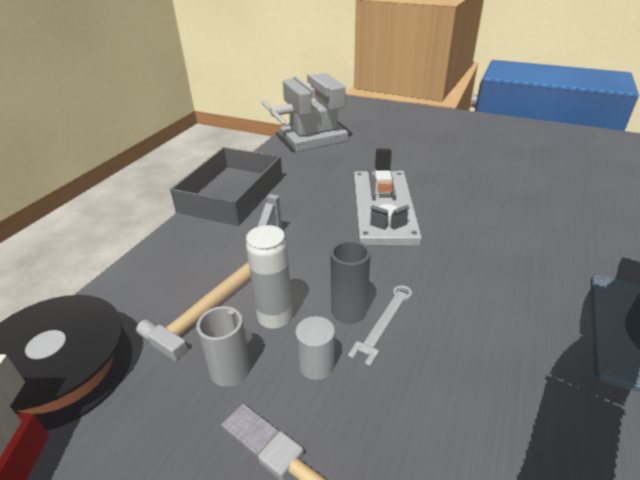

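Top view: sleeve at about (211,222) with its bung at (234,228), spray can close by at (262,220), pipe (294,275), stub (239,274). The jig is around (437,255), with the boss at (411,266) and the clamp towards (480,237). The side view agrees. Next I'll refine the positions with depth.

```bash
cat > m.py <<'E'
from h import *
from scipy.optimize import least_squares
def circ(P):
    f=lambda q:np.hypot(P[:,0]-q[0],P[:,1]-q[1])-q[2]
    r=least_squares(f,[*P[:,:2].mean(0),.03],loss='soft_l1',f_scale=.001); return r.x,np.std(f(r.x)),len(P)
E
python3 - <<'E'
from m import *
C={c:cloud(c,snap(c)[1]) for c in('top','side')}
print('tcp px',proj('top',[.164,.655,.25]),proj('side',[.164,.655,.25]))
for c in C:
    P=C[c].reshape(-1,3)
    near=lambda x,y,r,a,b:P[(np.hypot(P[:,0]-x,P[:,1]-y)<r)&(P[:,2]>a)&(P[:,2]<b)]
    print(c,'table z',np.median(near(.6,-.0,.05,-.03,.03)[:,2]) )
    Q=near(.6,.3,.036,.02,.12); print(' sleeve side', circ(near(.6,.3,.036,.04+.01,.09)),'top',circ(near(.6,.3,.036,.096,.106)),Q[:,2].max())
    b=near(.6,.3,.055,.02,.05); b=b[np.hypot(*(b[:,:2]-[.6,.299]).T)>.034]; print(' bungpts',len(b),b.mean(0) if len(b) else 0)
    B=near(.5,-.134,.03,.033,.045); print(' boss top',circ(B),B.mean(0),B[:,2].std())
    print(' handle',[f(near(.557,-.262,.04,.1,.125)) .round(4) for f in(lambda q:q.mean(0),lambda q:q.min(0),lambda q:q.max(0))])
    pl=P[(P[:,0]>.4)&(P[:,0]<.65)&(P[:,1]>-.34)&(P[:,1]<-.02)&(P[:,2]>.014)&(P[:,2]<.026)]
    (x,y),(w,h),a=cv2.minAreaRect(pl[:,:2].astype(np.float32)); print(' plate',x,y,w,h,a,np.median(pl[:,2]))
    for n,(x,y) in dict(can=(.6,.19),pipe=(.48,.115),stub=(.48,.235)).items():
        q=near(x,y,.05,.05,.2); print(n,circ(q[q[:,2]>q[:,2].max()-.01])[0],q[:,2].max())
    T=P[(P[:,2]>.13)&(P[:,0]>0)&(P[:,0]<.9)&(abs(P[:,1])<.8)]; 
    g,k=np.unique((T//.1).astype(int),axis=0,return_counts=True); print([(*(a*.1).round(1),int(n)) for a,n in zip(g,k) if n>30])
E
```

```text
tcp px [-28.86148376 466.7257702 ] [ 813.83846421 1463.52846951]
top table z -0.0007845647263999833
 sleeve side (array([0.59648779, 0.29852047, 0.02768678]), np.float64(0.0010156855594191405), 279) top (array([0.59751344, 0.30007674, 0.02763118]), np.float64(0.0019340380094127559), 174) 0.10309078780085146
 bungpts 47 [0.59000583 0.26089276 0.03978593]
 boss top (array([ 0.4953828 , -0.13610703,  0.01571497]), np.float64(0.005377065205245307), 306) [ 0.49532072 -0.13615229  0.0368982 ] 0.0017582523509344508
 handle [array([ 0.5467, -0.2547,  0.1077]), array([ 0.5303, -0.2659,  0.1006]), array([ 0.5638, -0.2432,  0.1122])]
 plate 0.5218872427940369 -0.19614186882972717 0.12009334564208984 0.27130791544914246 22.902400970458984 0.019123868075590633
can [0.58747575 0.18273006 0.01883257] 0.16885120360519434
pipe [0.47993357 0.12340444 0.02729689] 0.12737884102634156
stub [0.48431209 0.24338282 0.01898657] 0.07928791902500631
[(np.float64(0.1), np.float64(0.4), np.float64(0.1), 79), (np.float64(0.1), np.float64(0.5), np.float64(0.1), 635), (np.float64(0.1), np.float64(0.6), np.float64(0
[... 2342 characters left out ...]
[(np.float64(0.2), np.float64(0.6), np.float64(0.5), 1267), (np.float64(0.5), np.float64(0.1), np.float64(0.1), 701), (np.float64(0.5), np.float64(0.2), np.float64(0.1), 555), (np.float64(0.6), np.float64(0.1), np.float64(0.1), 136), (np.float64(0.6), np.float64(0.2), np.float64(0.1), 73), (np.float64(0.7), np.float64(-0.6), np.float64(0.1), 45), (np.float64(0.7), np.float64(-0.5), np.float64(0.1), 517), (np.float64(0.7), np.float64(-0.4), np.float64(0.1), 36), (np.float64(0.7), np.float64(0.4), np.float64(0.1), 270), (np.float64(0.8), np.float64(-0.6), np.float64(0.1), 132), (np.float64(0.8), np.float64(-0.5), np.float64(0.1), 459), (np.float64(0.8), np.float64(-0.4), np.float64(0.1), 138)]
```

```bash
cat >> h.py <<'E'
SEAT=np.array([.497,-.1361]); SY=np.radians(112.9)
def togo(x,y,z,yaw_y):
    s=bot.sense(); r=R.from_quat(s['tcp_rot']); M=r.as_matrix()
    Y=np.array([np.cos(yaw_y),np.sin(yaw_y),0]); Z=np.array([0,0,-1.]); T=np.c_[np.cross(Y,Z),Y,Z]
    print('t',round(float(s['t']),2),'pos',s['ee_pos'].round(4),'yaw_y',np.degrees(np.arctan2(M[1,1],M[0,1])).round(2),'open',round(float(s['opening'])*1e3,1),'F',s['contact_force'].round(1),'j',s['joint_pos'].round(2))
    print('  shift mm',(M.T@(np.array([x,y,z])-s['ee_pos'])*1e3).round(1),'turn',(r.inv()*R.from_matrix(T)).as_rotvec().round(3))
E
```

Call:
play_rows --series '[-36,-17,-2,0,0,0,85,-36,-17,-2,0,0,0,85,-36,-17,-2,0,0,0,85,-36,-17,-2,0,0,0,85,-36,-17,-2,0,0,0,85,-36,-17,-2,0,0,0,85,-36,-17,-2,0,0,0,85,-36,-17,-2,0,0,0,85,-36,-17,-2,0,0,0,85,-36,-17,-2,0,0,0,85,-36,-17,-2,0,0,0,85,-36,-17,-2,0,0,0,85]' --grip_force 30

```text
t: 2.2
ee_pos: [0.5393, 0.3507, 0.2721]
tcp_rot: [0.112, 0.994, 0.002, -0.003]
contact_force: [0.2, 1.6, -0.2]
opening: 0.0852
```

Call:
play_rows --series '[0,0,0,0,0,0.12,85,0,0,0,0,0,0.12,85,0,0,0,0,0,0.12,85,0,0,0,0,0,0.12,85,0,0,0,0,0,0.12,85,0,0,0,0,0,0.12,85,0,0,0,0,0,0.12,85,0,0,0,0,0,0.12,85,0,0,0,0,0,0.12,85,0,0,0,0,0,0.12,85,0,0,0,0,0,0.12,85,0,0,0,0,0,0.12,85]'

```text
t: 3.2
ee_pos: [0.5521, 0.3353, 0.2733]
tcp_rot: [0.76, 0.65, 0.001, -0.0]
contact_force: [0.6, 0.1, -0.0]
opening: 0.0848
```

```bash
python3 - <<'E'
from h import *
togo(.597,.3005,.2,np.radians(-14.7))
E
```

```text
t 3.2 pos [0.5521 0.3353 0.2733] yaw_y -8.84 open 84.8 F [ 0.6  0.1 -0. ] j [-0.89  0.55  0.47  1.5  -0.26  1.15 -0.53]
  shift mm [-27.6  49.6  73.3] turn [ 0.002 -0.002  0.102]
```

Call:
play_rows --series '[-14,25,5,0,0,0.05,85,-14,25,5,0,0,0.05,85,0,0,5,0,0,0,85]'

```text
t: 3.45
ee_pos: [0.5964, 0.3012, 0.259]
tcp_rot: [0.793, 0.609, 0.003, -0.001]
contact_force: [0.0, -2.5, -0.2]
opening: 0.0844
```

```bash
python3 - <<'E'
from h import *
togo(.597,.3005,.078,np.radians(-14.7))
snap('side','side1')
E
```

```text
t 3.45 pos [0.5964 0.3012 0.259 ] yaw_y -15.0 open 84.4 F [ 0.  -2.5 -0.2] j [-0.81  0.6   0.49  1.46 -0.3   1.15 -0.54]
  shift mm [ -1.3   0.4 181. ] turn [ 0.002 -0.005 -0.005]
```

View pics/side1.png

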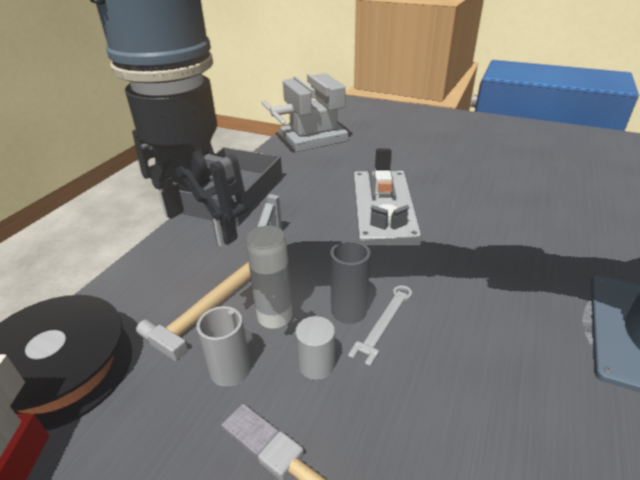

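The side view shows the open gripper at about (200,215), above the sleeve at (222,345). Its way down is clear of the can. Descending.

Call:
play_rows --series '[-1,0,22,0,0,0,85,0,0,22,0,0,0,85,0,0,22,0,0,0,85,0,0,22,0,0,0,85,0,0,20,0,0,0,85,0,0,20,0,0,0,85,0,0,18,0,0,0,85,0,0,14,0,0,0,85]'

```text
t: 4.17
ee_pos: [0.5932, 0.3095, 0.0956]
tcp_rot: [0.789, 0.614, 0.006, -0.004]
contact_force: [0.1, 0.2, -0.4]
opening: 0.0848
```

```bash
python3 - <<'E'
from h import *
togo(.597,.3005,.076,np.radians(-14.7))
E
```

```text
t 4.17 pos [0.5932 0.3095 0.0956] yaw_y -14.23 open 84.8 F [ 0.1  0.2 -0.4] j [-0.77  0.75  0.4   1.64 -0.39  0.82 -0.46]
  shift mm [-8.   5.8 19.5] turn [ 0.001 -0.013  0.008]
```

Call:
play_rows --series '[-8,6,8,0.001,-0.013,0.008,85,0,0,8,0,0,0,85,0,0,3,0,0,0,85,0,0,0,0,0,0,85]'

```text
t: 4.5
ee_pos: [0.5949, 0.301, 0.0727]
tcp_rot: [0.791, 0.612, -0.002, -0.001]
contact_force: [0.7, -0.4, 0.1]
opening: 0.0849
```

```bash
python3 - <<'E'
from h import *
togo(.597,.3005,.076,np.radians(-14.7))
E
```

```text
t 4.5 pos [0.5949 0.301  0.0727] yaw_y -14.53 open 84.9 F [ 0.7 -0.4  0.1] j [-0.76  0.78  0.39  1.65 -0.39  0.79 -0.45]
  shift mm [ 0.   2.2 -3.3] turn [-0.004  0.003  0.003]
```

Call:
play_rows --series '[0,2,-3,0,0,0,85,0,0,0,0,0,0,70,0,0,0,0,0,0,64,0,0,0,0,0,0,40,0,0,0,0,0,0,40,0,0,0,0,0,0,40,0,0,0,0,0,0,40,0,0,0,0,0,0,40]' --grip_force 30

```text
t: 5.17
ee_pos: [0.5978, 0.3013, 0.079]
tcp_rot: [0.791, 0.612, -0.001, -0.001]
contact_force: [-0.5, -0.3, -3.6]
opening: 0.06
```

Call:
play_rows --series '[0,0,-6,0,0,0,40,0,0,-10,0,0,0,40,0,0,-20,0,0,0,40,0,0,-25,0,0,0,40,0,0,-25,0,0,0,40,0,0,-25,0,0,0,40,0,0,-25,0,0,0,40,0,0,-25,0,0,0,40,0,0,-10,0,0,0,40]'

```text
t: 5.92
ee_pos: [0.5956, 0.2997, 0.2594]
tcp_rot: [0.791, 0.612, -0.004, -0.001]
contact_force: [1.4, -0.3, -3.7]
opening: 0.06
```

```bash
python3 - <<'E'
from m import *
togo(.597,.3005,.2,np.radians(-14.7))
for c in('top','side'):
    p,d=snap(c,c+'2')
    for t in('sleeve_mid','sleeve_bung','sleeve_foot'):
        for r in models.place_of(c,t)[:1]: print(c,t,round(r['conf'],2),np.round(r['centre'],1))
p=cv2.imread('pics/side2.png'); q=proj('side',bot.sense()['ee_pos']).astype(int); print(q)
cv2.imwrite('pics/side2c.png',cv2.resize(p[max(q[1]-120,0):q[1]+150,max(q[0]-150,0):q[0]+150],None,fx=2,fy=2))
E
```

```text
t 5.92 pos [0.5956 0.2997 0.2594] yaw_y -14.57 open 60.0 F [ 1.4 -0.3 -3.7] j [-0.81  0.61  0.49  1.45 -0.29  1.17 -0.53]
  shift mm [ 1.4  1.6 59.4] turn [-0.007  0.006  0.002]
top sleeve_mid 0.85 [196.3 207.5]
top sleeve_bung 0.64 [218.1 216.1]
top sleeve_foot 0.9 [199.4 218.6]
side sleeve_bung 0.69 [229.8 238.7]
side sleeve_foot 0.94 [213.6 278.6]
[201 228]
```

Call:
play_rows --series '[0,1,-20,0,0,0,40,-10,1,-20,0,0,0,40,-25,1,0,0,0,0,40,-37,1,0,0,0,0,40,-40,1,0,0,0,0,40,-40,1,0,0,0,0,40,-40,1,0,0,0,0,40,-40,1,0,0,0,0,40,-40,1,0,0,0,0,40,-40,1,0,0,0,0,40,-40,1,0,0,0,0,40,-20,1,0,0,0,0,40]'

```text
t: 7.32
ee_pos: [0.5071, -0.0698, 0.2881]
tcp_rot: [0.787, 0.617, -0.016, -0.005]
contact_force: [-0.5, -0.8, -4.2]
opening: 0.06
```

Call:
play_rows --series '[0,0,0,0,0,-0.08,40,0,0,0,0,0,-0.12,40,0,0,0,0,0,-0.12,40,0,0,0,0,0,-0.12,40,0,0,0,0,0,-0.12,40,0,0,0,0,0,-0.12,40,0,0,0,0,0,-0.12,40,0,0,0,0,0,-0.12,40,0,0,0,0,0,-0.12,40,0,0,0,0,0,-0.12,40]'

```text
t: 8.15
ee_pos: [0.501, -0.0802, 0.2829]
tcp_rot: [0.306, 0.952, -0.014, -0.018]
contact_force: [0.5, -0.0, -3.7]
opening: 0.0599
```

```bash
python3 - <<'E'
from h import *
togo(*SEAT,.25,SY)
E
```

```text
t 8.15 pos [ 0.501  -0.0802  0.2829] yaw_y 54.43 open 59.9 F [ 0.5 -0.  -3.7] j [-0.15  0.33  0.28  1.8  -0.08  1.07  1.1 ]
  shift mm [-30.2 -46.5  33.9] turn [-0.021 -0.042 -1.021]
```

Call:
play_rows --series '[0,0,0,-0.02,-0.03,-0.12,40,0,0,0,0,0,-0.12,40,0,0,0,0,0,-0.12,40,0,0,0,0,0,-0.12,40,0,0,0,0,0,-0.12,40,0,0,0,0,0,-0.12,40,0,0,0,0,0,-0.12,40,0,0,0,0,0,-0.08,40,0,0,0,0,0,0,40]'

```text
t: 8.9
ee_pos: [0.4976, -0.0812, 0.2768]
tcp_rot: [-0.169, 0.986, -0.006, -0.01]
contact_force: [0.2, -0.5, -3.4]
opening: 0.0603
```

```bash
python3 - <<'E'
from h import *
togo(*SEAT,.2,SY)
E
```

```text
t 8.9 pos [ 0.4976 -0.0812  0.2768] yaw_y 109.46 open 60.3 F [ 0.2 -0.5 -3.4] j [ 0.01  0.31  0.06  1.83 -0.    1.03  1.98]
  shift mm [ 17.2 -51.   77.6] turn [-0.007 -0.022 -0.06 ]
```

Call:
play_rows --series '[6,-17,14,-0.003,-0.01,-0.03,40,6,-17,14,-0.003,-0.01,-0.03,40,5,-16,14,0,0,0,40,0,0,5,0,0,0,40,0,0,0,0,0,0,40]'

```text
t: 9.32
ee_pos: [0.4991, -0.1356, 0.2268]
tcp_rot: [-0.194, 0.981, 0.0, -0.001]
contact_force: [0.2, 0.3, -3.5]
opening: 0.06
```

```bash
python3 - <<'E'
from m import *
togo(*SEAT,.2,SY)
e=bot.sense()['ee_pos']; zf=e[2]-.079
for c in('top','side'):
    p,d=snap(c,c+'3'); P=cloud(c,d).reshape(-1,3)
    for t,z in(('sleeve_mid',zf+.05),('sleeve_bung',zf+.034),('sleeve_foot',zf),('sleeve_rib',zf+.006),('seat',.02),('keyway',.02)):
        for r in models.place_of(c,t)[:1]:
            w=at_z(c,r['centre'],z); print(c,t,round(r['conf'],2),np.round(r['centre'],1),w.round(4),'rel',(w-e)[:2].round(4),np.degrees(np.arctan2(*(w-e)[1::-1])).round(1))
    h=np.hypot(*(P[:,:2]-e[:2]).T); q=P[(h<.036)&(P[:,2]>zf+.003)&(P[:,2]<zf+.05)]; a=circ(q); print(c,'sleeve circ',a)
    ce=a[0][:2]; b=P[(np.hypot(*(P[:,:2]-ce).T)>.034)&(h<.055)&(P[:,2]>zf+.02)&(P[:,2]<zf+.048)]
    print('bung',len(b),b.mean(0),b.min(0),b.max(0),[np.degrees(np.arctan2(*(b.mean(0)[:2]-k)[::-1])).round(1) for k in (ce,e[:2])])
p=cv2.imread('pics/side3.png'); q=proj('side',e).astype(int); print(q)
cv2.imwrite('pics/side3c.png',cv2.resize(p[q[1]-60:q[1]+120,q[0]-110:q[0]+110],None,fx=3,fy=3))
E
```

```text
t 9.32 pos [ 0.4991 -0.1356  0.2268] yaw_y 112.32 open 60.0 F [ 0.2  0.3 -3.5] j [ 0.13  0.37  0.06  1.88 -0.03  0.89  2.16]
  shift mm [ 2.   0.3 26.8] turn [ 0.001 -0.003 -0.01 ]
top sleeve_mid 0.6 [428.6 259.1] [ 0.4964 -0.1344  0.1978] rel [-0.0027  0.0011] 156.8
top sleeve_bung 0.57 [417.1 240.3] [ 0.5346 -0.1181  0.1818] rel [0.0356 0.0174] 26.1
top sleeve_foot 0.61 [421.  262.8] [ 0.4938 -0.131   0.1478] rel [-0.0052  0.0046] 138.4
top sleeve_rib 0.64 [417.5 250.2] [ 0.5185 -0.124   0.1538] rel [0.0195 0.0116] 30.7
top seat 0.87 [410.1 262.2] [ 0.5063 -0.1348  0.02  ] rel [0.0072 0.0008] 6.3
top keyway 0.78 [407.5 258.1] [ 0.5158 -0.1293  0.02  ] rel [0.0167 0.0063] 20.5
top sleeve circ (array([ 0.49812054, -0.13861028,  0.03232317]), np.float64(0.002511193528656096), 132)
bung 55 [ 0.52995856 -0.11661295  0.18866071] [ 0.52140466 -0.12856004  0.18249285] [ 0.53817759 -0.10791737  0.19368516] [np.float64(34.6), np.float64(31.5)]
side sleeve_mid 0.89 [390.1 137.2] [ 0.5023 -0.1318  0.1978] rel [0.0032 0.0038] 49.4
side sleeve_bung 0.95 [365.  144.4] [ 0.5456 -0.119   0.1818] rel [0.0465 0.0166] 19.6
side sleeve_foot 0.71 [390.8 156.1] [ 0.5049 -0.1571  0.1478] rel [ 0.0058 -0.0215] -74.9
side sleeve_rib 0.86 [378.4 159.6] [ 0.5191 -0.1228  0.1538] rel [0.0201 0.0127] 32.4
side seat 0.82 [386.6 214.3] [ 0.5012 -0.1467  0.02  ] rel [ 0.0021 -0.0112] -79.3
side keyway 0.61 [373.3 217.9] [ 0.5225 -0.1236  0.02  ] rel [0.0235 0.012 ] 27.0
side sleeve circ (array([ 0.4984087 , -0.13548833,  0.03021782]), np.float64(0.0012892111547734284), 765)
bung 76 [ 0.53048729 -0.11168349  0.18789404] [ 0.52314482 -0.11895568  0.17812024] [ 0.53936589 -0.10592324  0.19579019] [np.float64(36.6), np.float64(37.2)]
[393 121]
```

View pics/side3c.png

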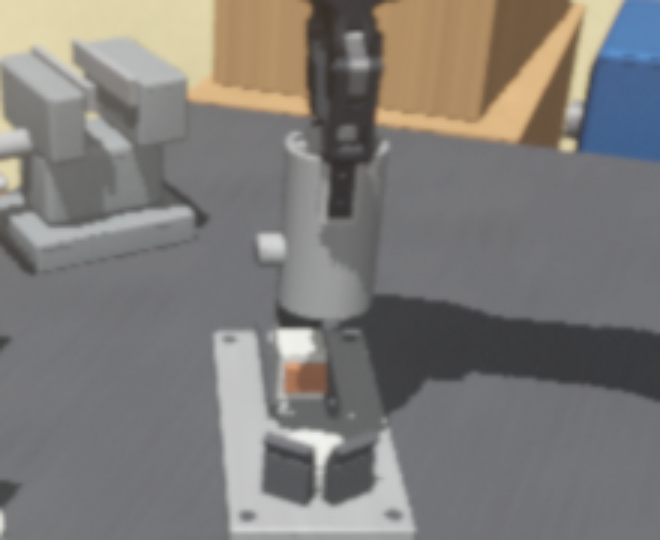

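The crop shows the sleeve hanging level over the boss, with its bung on the left at crop (270,247). The clamp sits behind with its nose at crop (305,377), and the vee blocks are in front at (320,470). Now a proper fit of the bung's direction.

```bash
cat > bung.py <<'E'
from m import *
def fit(n=3,off=(0,0)):
    e=bot.sense()['ee_pos']; zf=e[2]-.079
    for c in('top','side'):
        D=[snap(c)[1] for _ in range(n)]; P=cloud(c,np.median(D,0)).reshape(-1,3)
        h=np.hypot(*(P[:,:2]-e[:2]).T); q=P[(h<.038)&(P[:,2]>zf+.003)&(P[:,2]<zf+.045)]
        f=lambda k:np.hypot(q[:,0]-k[0],q[:,1]-k[1])-.030
        ce=least_squares(f,e[:2],loss='soft_l1',f_scale=.001).x
        b=P[(np.hypot(*(P[:,:2]-ce).T)>.0335)&(h<.056)&(P[:,2]>zf+.015)&(P[:,2]<zf+.055)]
        def g(k):
            u=np.array([np.cos(k[0]),np.sin(k[0])]); r=b[:,:2]-ce; a=r@u; l=r@np.array([-u[1],u[0]])
            dr=np.hypot(l,b[:,2]-zf-.034-k[1])-.010; da=a-.044
            return np.where((dr>0)&(da>0),np.hypot(dr,da),np.maximum(dr,da))
        S=[least_squares(g,[np.radians(a),0],loss='soft_l1',f_scale=.002) for a in(5,20,35)]; s=min(S,key=lambda s:s.cost)
        print(c,'centre-tcp mm',((ce-e[:2])*1e3).round(1),'bung yaw',np.degrees(s.x[0]).round(2),'dz',(s.x[1]*1e3).round(1),'rms',np.sqrt(np.mean(s.fun**2)).round(4),len(b))
if __name__=='__main__':
    fit(); togo(*SEAT,.2,SY)
E
python3 bung.py
```

```text
top centre-tcp mm [-1.   0.7] bung yaw 26.82 dz -0.1 rms 0.0008 49
side centre-tcp mm [-1.9 -0.8] bung yaw 27.2 dz 1.3 rms 0.0006 79
t 10.32 pos [ 0.4999 -0.1352  0.2283] yaw_y 112.55 open 60.3 F [-0.2 -0.7 -3. ] j [ 0.13  0.37  0.06  1.88 -0.03  0.89  2.17]
  shift mm [ 3.   0.3 28.3] turn [-0.001 -0.    -0.006]
```

Call:
play_rows --series '[1,0,25,0,0,0.07,40,0,0,25,0,0,0,40,0,0,20,0,0,0,40,0,0,10,0,0,0,40,0,0,0,0,0,0,40]'

```text
t: 10.73
ee_pos: [0.501, -0.1362, 0.1471]
tcp_rot: [-0.159, 0.987, -0.001, 0.003]
contact_force: [-0.3, 0.6, -2.8]
opening: 0.0603
```

```bash
python3 - <<'E'
from h import *
togo(.4984,-.1357,.124,np.radians(108.45))
E
```

```text
t 10.73 pos [ 0.501  -0.1362  0.1471] yaw_y 108.32 open 60.3 F [-0.3  0.6 -2.8] j [ 0.13  0.47  0.07  1.98 -0.05  0.68  2.11]
  shift mm [ 2.5  1.4 23.1] turn [-0.004  0.005 -0.002]
```

Call:
play_rows --series '[2.5,1,5,-0.004,0.005,0,40,0,0,5,0,0,0,40,0,0,0,0,0,0,40,0,0,0,0,0,0,40]'

```text
t: 11.07
ee_pos: [0.4989, -0.1362, 0.1374]
tcp_rot: [-0.159, 0.987, 0.0, 0.0]
contact_force: [-0.1, 0.1, -4.2]
opening: 0.0601
```

```bash
python3 - <<'E'
from bung import *
fit()
togo(.4984,-.1357,.124,np.radians(108.45))
E
```

```text
top centre-tcp mm [-0.8  1.9] bung yaw 20.78 dz -1.0 rms 0.001 38
side centre-tcp mm [-1.8 -0.5] bung yaw 22.63 dz 1.8 rms 0.0007 67
t 11.37 pos [ 0.4989 -0.1361  0.1374] yaw_y 108.33 open 60.3 F [-0.6 -0.1 -3.6] j [ 0.13  0.48  0.06  1.99 -0.05  0.67  2.12]
  shift mm [ 0.3  0.6 13.4] turn [ 0.     0.    -0.002]
```

Call:
play_rows --series '[0,0.5,4,0,0,0,40,0,0,4,0,0,0,40,0,0,4,0,0,0,40,0,0,3,0,0,0,40,0,0,0,0,0,0,40]'

```text
t: 11.78
ee_pos: [0.4989, -0.1356, 0.1212]
tcp_rot: [-0.159, 0.987, -0.0, 0.001]
contact_force: [0.9, -0.5, -4.1]
opening: 0.0599
```

```bash
python3 - <<'E'
from h import *
togo(.4984,-.1357,.099,np.radians(108.45))
E
```

```text
t 11.78 pos [ 0.4989 -0.1356  0.1212] yaw_y 108.34 open 59.9 F [ 0.9 -0.5 -4.1] j [ 0.13  0.51  0.06  2.01 -0.05  0.62  2.12]
  shift mm [ 0.6  0.  22.2] turn [-0.     0.001 -0.002]
```

Foot at about z=0.042, free so far. Small steps from here.

Call:
play_rows --series '[0.5,0,2,0,0,0,40,0,0,2,0,0,0,40,0,0,2,0,0,0,40]'

```text
t: 12.03
ee_pos: [0.4987, -0.1359, 0.1147]
tcp_rot: [-0.159, 0.987, -0.0, 0.001]
contact_force: [0.3, 1.3, -4.1]
opening: 0.0606
```

Call:
play_rows --series '[0,0,2,0,0,0,40,0,0,1,0,0,0,40]'

```text
t: 12.2
ee_pos: [0.4987, -0.1359, 0.1112]
tcp_rot: [-0.159, 0.987, -0.0, 0.001]
contact_force: [0.2, -0.1, -4.0]
opening: 0.0598
```

Call:
play_rows --series '[0,0,1.5,0,0,0,40,0,0,0,0,0,0,40]'

```text
t: 12.37
ee_pos: [0.4986, -0.1359, 0.1093]
tcp_rot: [-0.159, 0.987, -0.0, 0.001]
contact_force: [-0.6, -0.2, -4.0]
opening: 0.0599
```

Call:
play_rows --series '[0,0,1.5,0,0,0,40,0,0,0,0,0,0,40]'

```text
t: 12.53
ee_pos: [0.4986, -0.1359, 0.1077]
tcp_rot: [-0.159, 0.987, -0.0, 0.001]
contact_force: [0.5, -0.1, -3.2]
opening: 0.0601
```

Call:
play_rows --series '[0,0,1.5,0,0,0,40,0,0,0,0,0,0,40]'

```text
t: 12.7
ee_pos: [0.4987, -0.1359, 0.1061]
tcp_rot: [-0.159, 0.987, -0.0, 0.001]
contact_force: [-0.1, -0.1, -3.3]
opening: 0.0604
```

Call:
play_rows --series '[0,0,1.5,0,0,0,40,0,0,0,0,0,0,40]'

```text
t: 12.87
ee_pos: [0.4987, -0.1359, 0.1045]
tcp_rot: [-0.159, 0.987, -0.0, 0.001]
contact_force: [-0.4, -0.8, -3.0]
opening: 0.0603
```

Call:
play_rows --series '[0,0,1.5,0,0,0,40,0,0,1.5,0,0,0,40,0,0,0,0,0,0,40]'

```text
t: 13.12
ee_pos: [0.4987, -0.1359, 0.1012]
tcp_rot: [-0.159, 0.987, -0.0, 0.001]
contact_force: [-0.5, -0.7, -3.4]
opening: 0.0602
```

Call:
play_rows --series '[0,0,1,0,0,0,40,0,0,0,0,0,0,40]'

```text
t: 13.28
ee_pos: [0.4987, -0.1359, 0.1]
tcp_rot: [-0.159, 0.987, -0.0, 0.001]
contact_force: [-0.3, 0.6, -3.7]
opening: 0.0599
```

Call:
play_rows --series '[0,0,0.8,0,0,0,40,0,0,0,0,0,0,40]'

```text
t: 13.45
ee_pos: [0.4987, -0.1359, 0.0991]
tcp_rot: [-0.159, 0.987, -0.0, 0.001]
contact_force: [0.1, 1.1, -2.6]
opening: 0.0598
```

Call:
play_rows --series '[0,0,0.6,0,0,0,40,0,0,0,0,0,0,40]'

```text
t: 13.62
ee_pos: [0.4989, -0.1359, 0.0987]
tcp_rot: [-0.159, 0.987, -0.0, 0.001]
contact_force: [-0.5, -0.1, -2.6]
opening: 0.0601
```

Call:
play_rows --series '[0,0,0.6,0,0,0,40,0,0,0,0,0,0,40]'

```text
t: 13.78
ee_pos: [0.499, -0.1358, 0.0987]
tcp_rot: [-0.159, 0.987, -0.0, 0.001]
contact_force: [0.3, 1.0, -4.1]
opening: 0.0601
```

Call:
play_rows --series '[0,0,1,0,0,0,40,0,0,0,0,0,0,40]'

```text
t: 13.95
ee_pos: [0.4994, -0.1356, 0.0987]
tcp_rot: [-0.159, 0.987, -0.0, 0.002]
contact_force: [-0.3, 0.7, -3.3]
opening: 0.0601
```

```bash
python3 - <<'E'
from bung import *
fit(1); togo(.4984,-.1357,.099,np.radians(108.45))
E
```

```text
top centre-tcp mm [-0.9  4. ] bung yaw -19.37 dz 3.1 rms 0.0173 164
side centre-tcp mm [-0.1  0.4] bung yaw 111.75 dz -1.0 rms 0.0173 584
t 14.05 pos [ 0.4996 -0.1355  0.0986] yaw_y 108.35 open 59.8 F [-0.2  0.9  3. ] j [ 0.14  0.54  0.05  2.03 -0.05  0.57  2.12]
  shift mm [ 1.2  0.2 -0.4] turn [-0.001  0.004 -0.002]
```

TCP height matches seated within 0.5 mm, and the force turned up to about +3 N, so the sleeve is on the plate. Releasing.

Call:
play_rows --series '[0,0,0,0,0,0,63,0,0,0,0,0,0,70,0,0,0,0,0,0,80,0,0,0,0,0,0,80,0,0,0,0,0,0,80]'

```text
t: 14.47
ee_pos: [0.5002, -0.1358, 0.0985]
tcp_rot: [-0.159, 0.987, -0.0, 0.002]
contact_force: [-0.8, 0.4, -0.5]
opening: 0.0797
```

Call:
play_rows --series '[0,0,-8,0,0,0,80,0,0,-15,0,0,0,80,0,0,-25,0,0,0,80,0,0,-25,0,0,0,80,0,0,-25,0,0,0,80,0,-30,0,0,0,0,80,0,-30,0,0,0,0,60,0,-30,0,0,0,0,50,0,-30,0,0,0,0,40,0,-18,0,0,0,0,40,0,0,0,0,0,0,40]'

```text
t: 15.38
ee_pos: [0.5448, -0.2706, 0.2085]
tcp_rot: [-0.162, 0.987, -0.001, 0.004]
contact_force: [0.3, -0.2, -0.4]
opening: 0.0402
```

```bash
python3 - <<'E'
from m import *
for c in('top','side'):
    p,d=snap(c,c+'4'); P=cloud(c,d).reshape(-1,3)
    h=np.hypot(*(P[:,:2]-SEAT).T); q=P[(h<.036)&(P[:,2]>.115)&(P[:,2]<.13)]; print(c,'rim z',np.median(q[:,2]) if len(q) else 0, circ(q) if len(q)>5 else 0)
    k=P[(np.hypot(*(P[:,:2]-[.547,-.253]).T)<.045)&(P[:,2]>.09)&(P[:,2]<.12)]; u=np.array([np.cos(SY),np.sin(SY)])
    if len(k): a=(k[:,:2]-SEAT)@u; print('handle x',np.percentile(a,[5,50,95]).round(4),len(k))
p=cv2.imread('pics/side4.png'); q=proj('side',[*SEAT,.06]).astype(int)
a=cv2.resize(p[q[1]-80:q[1]+70,q[0]-75:q[0]+75],None,fx=3.8,fy=3.8)
p=cv2.imread('pics/top4.png'); q=proj('top',[.52,-.19,.06]).astype(int)
b=cv2.resize(p[q[1]-75:q[1]+75,q[0]-28:q[0]+32],None,fx=3.8,fy=3.8)
cv2.imwrite('pics/j4.png',np.hstack([a[:570],b[:570]])); togo(*(SEAT-.137*u),.085,SY)
E
```

```text
top rim z 0.11891948946189995 (array([ 0.49595202, -0.13516601,  0.02758942]), np.float64(0.0019338122417818697), 194)
handle x [-0.1347 -0.1264 -0.1227] 147
side rim z 0.11939610477347617 (array([ 0.49671111, -0.13393501,  0.02762798]), np.float64(0.0018617029373436693), 254)
handle x [-0.1303 -0.1244 -0.1218] 169
t 15.48 pos [ 0.5443 -0.2671  0.2082] yaw_y 108.79 open 40.2 F [ 0.3  0.5 -0. ] j [ 0.33  0.51  0.08  1.69 -0.05  0.94  2.33]
  shift mm [ -6.4   2.9 123.3] turn [-0.002  0.007 -0.072]
```

View pics/j4.png

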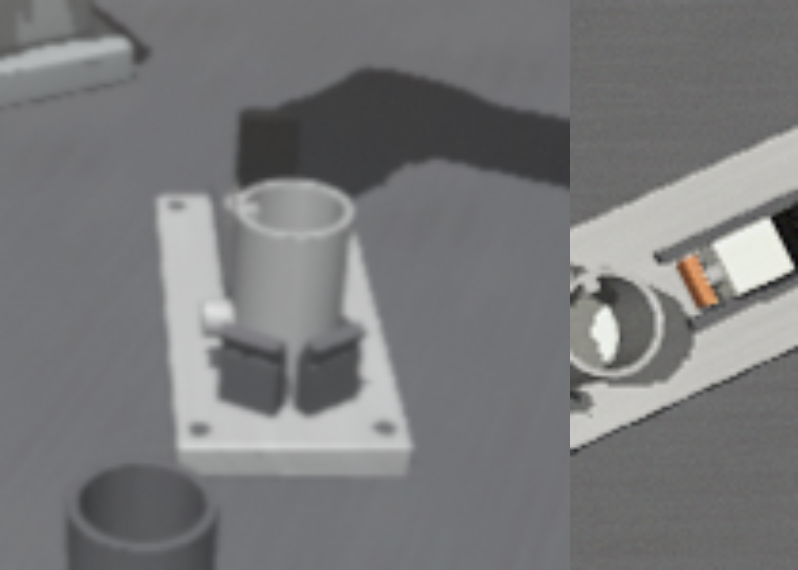

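The sleeve stands seated: bung on the keyway side at crop (217,317), rim height 0.119 to 0.1194, upright between the vee blocks. The clamp is still back. Now for the handle.

```bash
python3 - <<'E'
from h import *
u=np.array([np.cos(SY),np.sin(SY)]); togo(*(SEAT-.129*u),.09,SY)
E
```

```text
t 15.48 pos [ 0.5443 -0.2671  0.2082] yaw_y 108.79 open 40.2 F [ 0.3  0.5 -0. ] j [ 0.33  0.51  0.08  1.69 -0.05  0.94  2.33]
  shift mm [ -5.9  10.8 118.2] turn [-0.002  0.007 -0.072]
```

Call:
play_rows --series '[-5,10,12,0,0.007,-0.07,40,0,0,20,0,0,0,40,0,0,20,0,0,0,40,0,0,0,0,0,0,40]'

```text
t: 15.82
ee_pos: [0.546, -0.2505, 0.1571]
tcp_rot: [-0.201, 0.98, -0.0, 0.001]
contact_force: [-1.6, 0.8, -0.2]
opening: 0.0403
```

```bash
python3 - <<'E'
from h import *
u=np.array([np.cos(SY),np.sin(SY)]); togo(*(SEAT-.129*u),.09,SY)
E
```

```text
t 15.82 pos [ 0.546  -0.2505  0.1571] yaw_y 113.22 open 40.3 F [-1.6  0.8 -0.2] j [ 0.32  0.56  0.06  1.76 -0.04  0.82  2.37]
  shift mm [ 0.8 -4.5 67.1] turn [-0.001  0.002  0.006]
```

Call:
play_rows --series '[1,-6,10,0,0,0.005,50,0,0,15,0,0,0,50,0,0,15,0,0,0,50,0,0,15,0,0,0,50,0,0,8,0,0,0,50,0,0,0,0,0,0,50]'

```text
t: 16.32
ee_pos: [0.5496, -0.254, 0.0955]
tcp_rot: [-0.2, 0.98, -0.001, 0.003]
contact_force: [-0.6, -0.1, -0.5]
opening: 0.05
```

```bash
python3 - <<'E'
from h import *
u=np.array([np.cos(SY),np.sin(SY)]); togo(*(SEAT-.129*u),.09,SY)
e=bot.sense()['ee_pos']; snap('side','side5'); p=cv2.imread('pics/side5.png'); q=proj('side',e).astype(int)
cv2.imwrite('pics/j5.png',cv2.resize(p[q[1]-70:q[1]+110,q[0]-90:q[0]+90],None,fx=3,fy=3))
E
```

```text
t 16.32 pos [ 0.5496 -0.254   0.0955] yaw_y 113.1 open 50.0 F [-0.6 -0.1 -0.5] j [ 0.33  0.64  0.05  1.81 -0.05  0.69  2.37]
  shift mm [2.6 0.1 5.4] turn [-0.003  0.006  0.004]
```

View pics/j5.png

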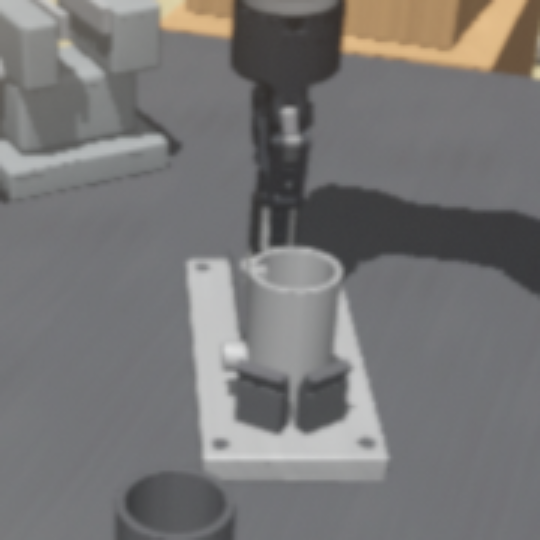

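The sleeve is untouched, the fingers are lined up behind it around the handle at (278,230), and no force reads. Lower a little and grip.

Call:
play_rows --series '[2.5,0,4,0,0.005,0,50,0,0,0,0,0,0,30,0,0,0,0,0,0,20,0,0,0,0,0,0,5,0,0,0,0,0,0,5,0,0,0,0,0,0,5,0,0,0,0,0,0,5,0,0,0,0,0,0,5]' --grip_force 40

```text
t: 17.03
ee_pos: [0.5487, -0.2559, 0.0949]
tcp_rot: [-0.2, 0.98, -0.002, 0.002]
contact_force: [0.2, -0.7, -2.9]
opening: 0.0136
```

```bash
cat > cl.py <<'E'
from m import *
u=np.array([np.cos(SY),np.sin(SY)]); e=bot.sense()['ee_pos']
print('tcp along seat x',((e[:2]-SEAT)@u).round(4))
togo(*(SEAT-.085*u),.09,SY)
snap('top'); 
for t,z in(('nose_tip',.05),('clamp_handle',.085),('sleeve_mid',.07)):
    for r in models.place_of('top',t)[:1]: w=at_z('top',r['centre'],z); print(t,round(r['conf'],2),((w[:2]-SEAT)@u).round(4))
E
python3 cl.py
```

```text
tcp along seat x -0.1304
t 17.03 pos [ 0.5487 -0.2559  0.0949] yaw_y 113.05 open 13.6 F [ 0.2 -0.7 -2.9] j [ 0.33  0.64  0.05  1.81 -0.04  0.69  2.37]
  shift mm [ 0.9 45.5  4.6] turn [-0.006  0.004  0.003]
nose_tip 0.66 -0.07
clamp_handle 0.85 -0.1239
sleeve_mid 0.84 0.004
```

Call:
play_rows --series '[0,-3,0,0,0,0,5,0,-3,0,0,0,0,5,0,0,0,0,0,0,5]'

```text
t: 17.48
ee_pos: [0.5493, -0.2571, 0.0949]
tcp_rot: [-0.201, 0.98, 0.001, 0.001]
contact_force: [2.4, -4.6, -7.8]
opening: 0.0134
```

Call:
play_rows --series '[0,-2,0,0,0,0,5,0,-2,0,0,0,0,5,0,-2,0,0,0,0,5]'

```text
t: 17.73
ee_pos: [0.5495, -0.2576, 0.0948]
tcp_rot: [-0.202, 0.979, 0.005, -0.001]
contact_force: [-4.1, 6.9, 0.4]
opening: 0.0131
```

```bash
python3 cl.py
```

```text
tcp along seat x -0.1324
t 17.73 pos [ 0.5495 -0.2576  0.0948] yaw_y 113.33 open 13.1 F [-4.1  6.9  0.4] j [ 0.34  0.65  0.04  1.79 -0.05  0.71  2.39]
  shift mm [ 0.7 47.3  5.3] turn [ 0.01  -0.001  0.007]
nose_tip 0.5 -0.0754
clamp_handle 0.65 -0.125
sleeve_mid 0.58 0.0042
```

Call:
play_rows --series '[0,-5,0,0,0,0,5,0,-5,0,0,0,0,5,0,-5,0,0,0,0,5]'

```text
t: 18.18
ee_pos: [0.5513, -0.2621, 0.0947]
tcp_rot: [-0.205, 0.979, 0.012, -0.005]
contact_force: [-14.5, 24.0, 18.1]
opening: 0.013
```

Call:
play_rows --series '[0,-5,0,0,0,0,5,0,-5,0,0,0,0,5]'

```text
t: 18.35
ee_pos: [0.5513, -0.262, 0.0948]
tcp_rot: [-0.207, 0.978, 0.019, -0.009]
contact_force: [-13.5, 17.9, 11.8]
opening: 0.0134
```

At the rear stop TCP is at -0.1371, matching -0.137, so the joint zero is confirmed. Pushing forward.

Call:
play_rows --series '[0,6,0,0,0,0,5,0,8,0,0,0,0,5,0,8,0,0,0,0,5,0,8,0,0,0,0,5,0,8,0,0,0,0,5]'

```text
t: 18.77
ee_pos: [0.5427, -0.2415, 0.0951]
tcp_rot: [-0.203, 0.979, 0.007, -0.002]
contact_force: [7.6, -9.7, -13.9]
opening: 0.0131
```

```bash
python3 cl.py
```

```text
tcp along seat x -0.1149
t 18.77 pos [ 0.5427 -0.2415  0.0951] yaw_y 113.41 open 13.1 F [  7.6  -9.7 -13.9] j [ 0.32  0.64  0.04  1.82 -0.05  0.7   2.37]
  shift mm [ 0.8 29.8  5.5] turn [ 0.015 -0.001  0.009]
nose_tip 0.58 -0.0602
clamp_handle 0.55 -0.1101
sleeve_mid 0.66 -0.0
```

Call:
play_rows --series '[0,8,0,0.01,0,0,5,0,7,0,0,0,0.005,5,0,6,0,0,0,0,5,0,0,0,0,0,0,5]'

```text
t: 19.3
ee_pos: [0.5375, -0.2293, 0.0951]
tcp_rot: [-0.198, 0.98, -0.004, 0.002]
contact_force: [-1.7, 7.6, 4.7]
opening: 0.0132
```

```bash
python3 cl.py
```

```text
tcp along seat x -0.1016
t 19.3 pos [ 0.5375 -0.2293  0.0951] yaw_y 112.83 open 13.2 F [-1.7  7.6  4.7] j [ 0.29  0.62  0.06  1.86 -0.05  0.65  2.34]
  shift mm [ 1.1 16.7  4.9] turn [-0.008  0.002 -0.001]
nose_tip 0.55 -0.0451
clamp_handle 0.52 -0.0944
sleeve_mid 0.79 0.0026
```

Call:
play_rows --series '[0,6,0,-0.005,0,0,5,0,6,0,0,0,0,5,0,5,0,0,0,0,5]'

```text
t: 19.75
ee_pos: [0.534, -0.221, 0.0952]
tcp_rot: [-0.196, 0.981, -0.006, 0.004]
contact_force: [5.9, -9.7, -9.6]
opening: 0.0136
```

```bash
python3 cl.py
```

```text
tcp along seat x -0.0926
t 19.75 pos [ 0.534  -0.221   0.0952] yaw_y 112.62 open 13.6 F [ 5.9 -9.7 -9.6] j [ 0.27  0.61  0.06  1.89 -0.05  0.63  2.32]
  shift mm [1.1 7.7 5. ] turn [-0.014  0.006 -0.005]
clamp_handle 0.73 -0.088
sleeve_mid 0.82 -0.0006
```

Joint at about 0.0445 now, roughly first contact. Another 8 mm.

Call:
play_rows --series '[0,5,0,-0.005,0,0,5,0,5,0,0,0,0,5]'

```text
t: 20.12
ee_pos: [0.5326, -0.2175, 0.0952]
tcp_rot: [-0.195, 0.981, -0.007, 0.006]
contact_force: [6.2, -11.7, -10.4]
opening: 0.0138
```

```bash
python3 cl.py
```

```text
tcp along seat x -0.0888
t 20.12 pos [ 0.5326 -0.2175  0.0952] yaw_y 112.47 open 13.8 F [  6.2 -11.7 -10.4] j [ 0.26  0.6   0.06  1.9  -0.05  0.62  2.31]
  shift mm [1.2 3.9 5.1] turn [-0.017  0.008 -0.007]
clamp_handle 0.56 0.0188
sleeve_mid 0.8 0.0038
```

Call:
play_rows --series '[0,5,0,-0.005,0,0,5,0,5,0,0,0,0,5]'

```text
t: 20.48
ee_pos: [0.5314, -0.2148, 0.0952]
tcp_rot: [-0.194, 0.981, -0.01, 0.008]
contact_force: [8.1, -13.5, -11.2]
opening: 0.0136
```

```bash
python3 cl.py
```

```text
tcp along seat x -0.0859
t 20.48 pos [ 0.5314 -0.2148  0.0952] yaw_y 112.31 open 13.6 F [  8.1 -13.5 -11.2] j [ 0.26  0.6   0.06  1.91 -0.05  0.61  2.3 ]
  shift mm [1.2 1.  5.1] turn [-0.022  0.011 -0.01 ]
clamp_handle 0.67 -0.0776
sleeve_mid 0.8 -0.0004
```

Call:
play_rows --series '[0,5,0,0,0,0,5]'

```text
t: 20.77
ee_pos: [0.531, -0.2136, 0.0951]
tcp_rot: [-0.192, 0.981, -0.012, 0.009]
contact_force: [7.5, -14.8, -10.9]
opening: 0.013
```

Call:
play_rows --series '[0,0,0,0,0,0,5,0,0,0,0,0,0,5,0,0,0,0,0,0,5]'

```text
t: 21.02
ee_pos: [0.5312, -0.2139, 0.0951]
tcp_rot: [-0.193, 0.981, -0.012, 0.009]
contact_force: [1.4, -1.1, -1.9]
opening: 0.0134
```

```bash
python3 cl.py
```

```text
tcp along seat x -0.085
t 21.02 pos [ 0.5312 -0.2139  0.0951] yaw_y 112.21 open 13.4 F [ 1.4 -1.1 -1.9] j [ 0.25  0.6   0.07  1.91 -0.04  0.6   2.3 ]
  shift mm [1.2 0.1 5.1] turn [-0.027  0.012 -0.012]
nose_tip 0.63 0.4971
clamp_handle 0.56 -0.0722
sleeve_mid 0.94 0.0072
```

Joint at about 0.052 and the force has relaxed. Let go, rise straight up, back away and look.

Call:
play_rows --series '[0,0,0,0,0,0,22,0,0,0,0,0,0,35,0,0,0,0,0,0,35,0,0,-8,0,0,0,35,0,0,-20,0,0,0,35,0,0,-30,0,0,0,35,0,0,-30,0,0,0,35,0,-15,-30,0,0,0,35,0,-40,0,0,0,0,35,0,-40,0,0,0,0,35,0,-40,0,0,0,0,35,0,-10,0,0,0,0,35]'

```text
t: 22.22
ee_pos: [0.5859, -0.3475, 0.2322]
tcp_rot: [-0.195, 0.981, -0.015, 0.013]
contact_force: [-1.6, -0.0, -0.3]
opening: 0.0348
```

```bash
cat > chk.py <<'E'
from m import *
u=np.array([np.cos(SY),np.sin(SY)]); w=np.array([-u[1],u[0]])
for c in('top','side'):
    p,d=snap(c,c+'6'); P=cloud(c,d).reshape(-1,3); a=(P[:,:2]-SEAT)@u; l=(P[:,:2]-SEAT)@w
    q=P[(np.hypot(a,l)<.04)&(P[:,2]>.06+.03)&(P[:,2]<.13)]
    f=lambda k:np.hypot(q[:,0]-k[0],q[:,1]-k[1])-.030
    o=q[q[:,2]<.112]; g=lambda k:np.hypot(o[:,0]-k[0],o[:,1]-k[1])-.030
    r=q[q[:,2]>.115]
    print(c,'rim z',np.median(r[:,2]).round(4),'rim circ along/across',((circ(r)[0][:2]-SEAT)@np.c_[u,w]).round(4))
    s=(abs(l)<.012)&(a>-.13)&(a<-.02)
    for b in np.arange(-.105,-.025,.004): 
        k=s&(a>=b)&(a<b+.004)
        if k.any(): print((round(b,3),P[k,2].max().round(3)),end=' ')
    print()
    for t,z in(('nose_tip',.05),('clamp_handle',.085)):
        for r in models.place_of(c,t)[:1]: print(t,round(r['conf'],2),((at_z(c,r['centre'],z)[:2]-SEAT)@np.c_[u,w]).round(4))
p=cv2.imread('pics/top6.png'); q=proj('top',[*(SEAT-.05*u),.06]).astype(int)
A=cv2.resize(p[q[1]-35:q[1]+35,q[0]-50:q[0]+50],None,fx=8,fy=8,interpolation=cv2.INTER_CUBIC); cv2.imwrite('pics/j6.png',A)
togo(*(SEAT-.2*u),.25,SY)
E
python3 chk.py
```

```text
top rim z 0.1186 rim circ along/across [0.0018 0.0004]
(np.float64(-0.093), np.float64(0.11)) (np.float64(-0.089), np.float64(0.111)) (np.float64(-0.085), np.float64(0.113)) (np.float64(-0.081), np.float64(0.112)) (np.float64(-0.077), np.float64(0.103)) (np.float64(-0.073), np.float64(0.062)) (np.float64(-0.069), np.float64(0.063)) (np.float64(-0.065), np.float64(0.062)) (np.float64(-0.061), np.float64(0.063)) (np.float64(-0.057), np.float64(0.062)) (np.float64(-0.053), np.float64(0.064)) (np.float64(-0.049), np.float64(0.062)) (np.float64(-0.045), np.float64(0.064)) (np.float64(-0.029), np.float64(0.122)) 
nose_tip 0.64 [ 0.269 -0.021]
side rim z 0.1194 rim circ along/across [ 0.0026 -0.0007]
(np.float64(-0.093), np.float64(0.11)) (np.float64(-0.089), np.float64(0.112)) (np.float64(-0.085), np.float64(0.112)) (np.float64(-0.081), np.float64(0.113)) (np.float64(-0.077), np.float64(0.11)) (np.float64(-0.029), np.float64(0.121)) 
clamp_handle 0.47 [-0.0955 -0.0069]
t 22.52 pos [ 0.5853 -0.3391  0.2307] yaw_y 112.84 open 34.8 F [-0.4  0.1  0.5] j [ 0.4   0.58  0.09  1.5  -0.05  1.04  2.47]
  shift mm [  2.   20.8 -19.9] turn [-0.028  0.019 -0.001]
```

View pics/j6.png

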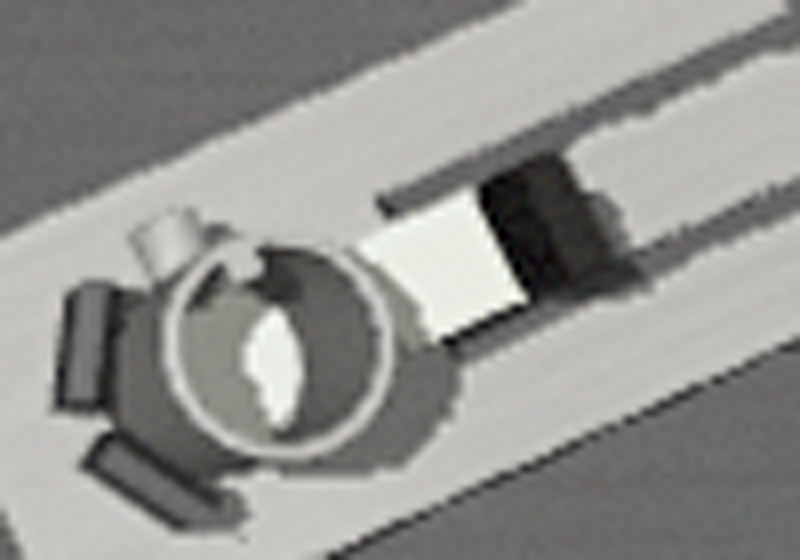

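```bash
python3 - <<'E'
from m import *
u=np.array([np.cos(SY),np.sin(SY)]); w=np.array([-u[1],u[0]])
for c in('top','side'):
    P=cloud(c,np.median([snap(c)[1] for _ in range(3)],0)).reshape(-1,3); k=P[(np.hypot(*(P[:,:2]-(SEAT-.0835*u)).T)<.045)&(P[:,2]>.09)&(P[:,2]<.12)]; a=(k[:,:2]-SEAT)@u; a=a[a<-.05]
    print(c,'handle x',np.percentile(a,[5,50,95]).round(4),len(a))
for t in('spray_can','pipe_offcut','round_stub'):
    for r in models.place_of('top',t)[:1]: print(t,round(r['conf'],2),at_z('top',r['centre'],0).round(3))
E
```

```text
top handle x [-0.0898 -0.0812 -0.0776] 141
side handle x [-0.0878 -0.0792 -0.077 ] 166
spray_can 0.97 [0.59  0.175 0.   ]
pipe_offcut 0.78 [0.489 0.124 0.   ]
round_stub 0.56 [0.483 0.244 0.   ]
```

Everything holds: sleeve seated against the vee, bystanders in place. The press works out at about 4.9 mm. A 1 mm nudge brings it closer to the 6 mm half, so I'll re-grip for that.

Call:
play_rows --series '[0,35,0,-0.015,0.01,0,36,0,35,0,-0.013,0.01,0,36,0,30,0,0,0,0,36,0,20,0,0,0,0,36,0,0,0,0,0,0,36]'

```text
t: 23.38
ee_pos: [0.5364, -0.2279, 0.2278]
tcp_rot: [-0.196, 0.981, -0.0, -0.001]
contact_force: [0.3, -0.3, -1.1]
opening: 0.0358
```

```bash
python3 - <<'E'
from h import *
u=np.array([np.cos(SY),np.sin(SY)]); togo(*(SEAT-.085*u),.096,SY)
E
```

```text
t 23.38 pos [ 0.5364 -0.2279  0.2278] yaw_y 112.56 open 35.8 F [ 0.3 -0.3 -1.1] j [ 0.26  0.46  0.08  1.72 -0.04  0.96  2.33]
  shift mm [  0.3  15.  131.8] turn [-0.    -0.003 -0.006]
```

Call:
play_rows --series '[0,14,20,0,0,0,36,0,0,25,0,0,0,36,0,0,25,0,0,0,36,0,0,15,0,0,0,36,0,0,0,0,0,0,36]'

```text
t: 23.8
ee_pos: [0.5333, -0.2152, 0.1429]
tcp_rot: [-0.197, 0.98, -0.003, 0.002]
contact_force: [0.6, 0.9, -0.5]
opening: 0.0358
```

```bash
python3 - <<'E'
from h import *
u=np.array([np.cos(SY),np.sin(SY)]); togo(*(SEAT-.085*u),.096,SY)
E
```

```text
t 23.8 pos [ 0.5333 -0.2152  0.1429] yaw_y 112.7 open 35.8 F [ 0.6  0.9 -0.5] j [ 0.25  0.54  0.07  1.85 -0.05  0.75  2.32]
  shift mm [ 2.8  2.2 46.9] turn [-0.006  0.003 -0.004]
```

Call:
play_rows --series '[3,2,12,-0.006,0.003,0,36,0,0,12,0,0,0,36,0,0,12,0,0,0,36,0,0,6,0,0,0,36,0,0,0,0,0,0,36]'

```text
t: 24.22
ee_pos: [0.531, -0.2173, 0.1002]
tcp_rot: [-0.196, 0.981, -0.001, 0.001]
contact_force: [-0.9, 0.2, 0.3]
opening: 0.0358
```

```bash
python3 - <<'E'
from h import *
u=np.array([np.cos(SY),np.sin(SY)]); togo(*(SEAT-.084*u),.096,SY)
E
```

```text
t 24.22 pos [ 0.531  -0.2173  0.1002] yaw_y 112.57 open 35.8 F [-0.9  0.2  0.3] j [ 0.27  0.6   0.06  1.88 -0.06  0.66  2.33]
  shift mm [-0.3  4.1  4.2] turn [-0.002  0.002 -0.006]
```

Call:
play_rows --series '[0,4,3,0,0,0,36,0,0.4,0,0,0,0,24,0,0,0,0,0,0,20,0,0,0,0,0,0,20]'

```text
t: 24.55
ee_pos: [0.53, -0.2137, 0.0987]
tcp_rot: [-0.195, 0.981, -0.001, 0.002]
contact_force: [0.2, 0.4, -0.1]
opening: 0.0201
```

```bash
python3 - <<'E'
from h import *
u=np.array([np.cos(SY),np.sin(SY)]); togo(*(SEAT-.084*u),.096,SY)
E
```

```text
t 24.55 pos [ 0.53   -0.2137  0.0987] yaw_y 112.53 open 20.1 F [ 0.2  0.4 -0.1] j [ 0.26  0.6   0.06  1.89 -0.06  0.64  2.32]
  shift mm [0.2 0.3 2.7] turn [-0.003  0.003 -0.007]
```

Call:
play_rows --series '[0,0.4,0,0,0,0,16,0,0,0,0,0,0,5,0,0,0,0,0,0,5,0,0,0,0,0,0,5,0,0,0,0,0,0,5]'

```text
t: 24.97
ee_pos: [0.5303, -0.2139, 0.0995]
tcp_rot: [-0.196, 0.981, -0.002, 0.003]
contact_force: [0.7, -1.7, -2.6]
opening: 0.0131
```

```bash
python3 - <<'E'
from h import *
u=np.array([np.cos(SY),np.sin(SY)]); togo(*(SEAT-.084*u),.096,SY)
E
```

```text
t 24.97 pos [ 0.5303 -0.2139  0.0995] yaw_y 112.56 open 13.1 F [ 0.7 -1.7 -2.6] j [ 0.26  0.6   0.06  1.89 -0.06  0.64  2.32]
  shift mm [0.4 0.7 3.5] turn [-0.005  0.004 -0.006]
```

Call:
play_rows --series '[0,4,0,0,0,0,5,0,4,0,0,0,0,5,0,0,0,0,0,0,5,0,0,0,0,0,0,5,0,0,0,0,0,0,5]'

```text
t: 25.38
ee_pos: [0.5296, -0.2123, 0.0995]
tcp_rot: [-0.194, 0.981, -0.006, 0.005]
contact_force: [1.9, -3.7, -3.4]
opening: 0.0133
```

```bash
python3 - <<'E'
from h import *
u=np.array([np.cos(SY),np.sin(SY)]); togo(*(SEAT-.084*u),.096,SY)
E
```

```text
t 25.38 pos [ 0.5296 -0.2123  0.0995] yaw_y 112.38 open 13.3 F [ 1.9 -3.7 -3.4] j [ 0.25  0.59  0.07  1.9  -0.05  0.63  2.31]
  shift mm [ 0.4 -1.1  3.5] turn [-0.014  0.007 -0.009]
```

Call:
play_rows --series '[0,0,0,0,0,0,22,0,0,0,0,0,0,35,0,0,0,0,0,0,35,0,0,-8,0,0,0,35,0,0,-20,0,0,0,35,0,0,-30,0,0,0,35,0,0,-30,0,0,0,35,0,-15,-30,0,0,0,35,0,-40,0,0,0,0,35,0,-40,0,0,0,0,35,0,-40,0,0,0,0,35,0,-10,0,0,0,0,35]'

```text
t: 26.38
ee_pos: [0.5849, -0.343, 0.2329]
tcp_rot: [-0.199, 0.98, -0.006, 0.006]
contact_force: [-1.7, 0.2, -0.2]
opening: 0.035
```

```bash
sed -i "s/'6'/'7'/; s/top6/top7/; s/j6/j7/" chk.py; python3 chk.py; python3 - <<'E'
from m import *
u=np.array([np.cos(SY),np.sin(SY)])
for c in('top','side'):
    P=cloud(c,np.median([snap(c)[1] for _ in range(3)],0)).reshape(-1,3); k=P[(np.hypot(*(P[:,:2]-(SEAT-.082*u)).T)<.045)&(P[:,2]>.09)&(P[:,2]<.12)]; a=(k[:,:2]-SEAT)@u; a=a[a<-.05]
    print(c,'handle x',np.percentile(a,[5,50,95]).round(4),len(a))
E
```

```text
top rim z 0.1187 rim circ along/across [0.0017 0.0005]
(np.float64(-0.093), np.float64(0.105)) (np.float64(-0.089), np.float64(0.112)) (np.float64(-0.085), np.float64(0.111)) (np.float64(-0.081), np.float64(0.112)) (np.float64(-0.077), np.float64(0.113)) (np.float64(-0.073), np.float64(0.062)) (np.float64(-0.069), np.float64(0.063)) (np.float64(-0.065), np.float64(0.062)) (np.float64(-0.061), np.float64(0.063)) (np.float64(-0.057), np.float64(0.064)) (np.float64(-0.053), np.float64(0.061)) (np.float64(-0.049), np.float64(0.063)) (np.float64(-0.045), np.float64(0.062)) (np.float64(-0.029), np.float64(0.123)) 
clamp_handle 0.7 [-0.0803  0.0026]
side rim z 0.1197 rim circ along/across [ 0.0029 -0.0004]
(np.float64(-0.093), np.float64(0.11)) (np.float64(-0.089), np.float64(0.111)) (np.float64(-0.085), np.float64(0.113)) (np.float64(-0.081), np.float64(0.112)) (np.float64(-0.077), np.float64(0.11)) (np.float64(-0.029), np.float64(0.121)) 
t 26.68 pos [ 0.5844 -0.3349  0.2318] yaw_y 113.23 open 34.5 F [-0.9  1.   1.1] j [ 0.4   0.58  0.09  1.48 -0.06  1.07  2.48]
  shift mm [  2.9  17.  -18.4] turn [-0.008  0.01   0.006]
top handle x [-0.0877 -0.0796 -0.0756] 139
side handle x [-0.0868 -0.0768 -0.0747] 161
```

View pics/top7.png

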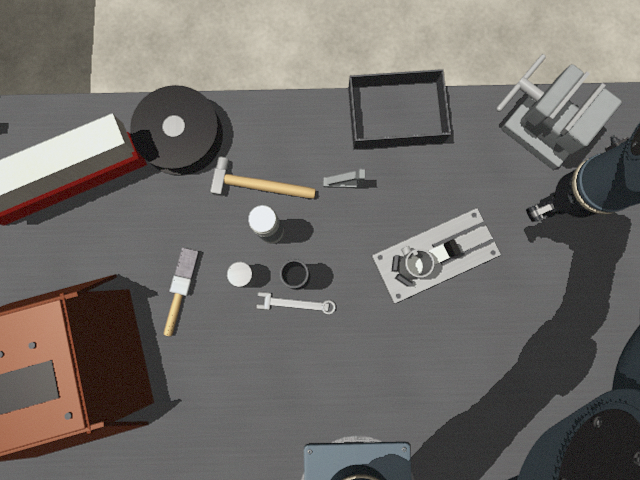

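The top view shows the sleeve in the jig at (418,263) against the vee blocks with its bung on the keyway side. The clamp is closed, the arm is clear and the bystanders are where they stood. The handle moved about 2 mm, which puts the press at roughly 6 to 7 mm of 12. Handing in.

```bash
python3 -c "
from station import bot
print(bot.hand_in())"
```

```text
the job is handed in; nothing more can be done
None
```

The sleeve is in the weld jig and clamped, and the job is handed in at about 27 s of the 64 s allowed.

- **Handling:** I gripped the sleeve at 30 N and turned it about 123° so its rib met the keyway. I lowered it until it touched the plate at about 6–7 N, then let go. Only after that did I push the clamp up.
- **Seating:** In the last pictures the rim is at z 0.119–0.120 (0.120 means fully down). A rib resting on top of the boss would have left it about 12 mm higher. The sleeve sits about 2 mm towards the vee, so it is touching the vee blocks, with the bung on the keyway side.
- **Clamp:** The handle is at joint 0.0535–0.054, measured from the rear stop, which I touched at up to 33 N wrist force to find zero. That puts the nose about 6.5–7 mm in of 12, give or take 1 mm. I re-gripped once to add about 2 mm, because the first push came out near 4.9 mm.
- **Bench:** The last top picture shows the other items still in place and the arm clear. I re-measured only the can, pipe and stub, before the last nudge. They were within about 1 cm of the first readings, which is as close as that check can tell.

**Checks that disagreed:**
- I could not measure the nose's press directly. It is worked out from the handle's position and the sleeve resting against the vee.
- The network's nose-tip readings were wrong or missing late on, so I ignored them.
- The bung-direction fit failed once the sleeve was down in the jig, so the turn was last measured about 4 cm above the plate. Those readings were 20.8° from the top camera and 22.6° from the side camera, against a target of 22.9°.

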